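Weigh the shaker lid of a stone pot

TASK

To weigh the pot's perforated shaker lid, press the scale's round key, then its square key, then its long bar key, each fully down and one at a time. Then take the nested lids off the cork pad together by the tall knob, lower them onto the open pot on the scale until the shaker lid is fully seated, and let go without dropping them. Finally take the outer cover by its raised collar, lift it alone up over the knob so that the shaker lid stays seated and undisturbed, and finish while still holding the cover level in the air, well above the top of the knob; do not shift the pot on the scale or disturb the glue bottle, dish or brush.

Things in the scene. Friction and masses are not known exactly. Their poses are not given: they have to be found in the camera images.
- scale: grey bench scale, fixed to the table, 230 (x) x 180 (y) x 48 mm high; origin at the centre of its underside; x points from the key apron towards the back. The three white keys stand in a row on the low apron (38 mm high) at its -x end; the steel pan (140 x 155 mm, top at 48 mm) is centred at x = +34 mm
- key_round_top (a point): centre of the top face of the round key (24 mm diameter), middle of the row, 47 mm above the table, 9 mm proud of the apron; keys are 58 mm apart. The key moves straight down
- key_square_top (a point): centre of the top face of the square key (21 x 21 mm), at the scale's -y end of the row, 47 mm above the table, 9 mm proud; moves straight down
- key_bar_top (a point): centre of the top face of the long bar key (38 mm along the scale's x, 16 mm along its y), at the scale's +y end of the row, 47 mm above the table, 9 mm proud; moves straight down
- key_round (a joint): travel of the round key in m: 0 up, 0.005 fully down; a spring pushes it back up, 1.2 N at the start and 4.2 N fully down
- key_square (a joint): travel of the square key, as for the round key
- key_bar (a joint): travel of the bar key, as for the round key
- pot: loose white ceramic pot of amber stones, standing on the scale's pan, about 0.6 kg; outer diameter 75 mm, height 55 mm, open mouth 65 mm in diameter, wall 5 mm; stones reach 35 mm up; origin at the centre of its underside, z up
- inner_lid: aluminium perforated shaker lid, about 0.15 kg; origin at the centre of its underside, z up. Plug 60 mm diameter, z = 0 to 12 mm (lowest 5 mm tapers to 52 mm); flange 72 mm diameter, z = 12 to 17; upright round knob 16 mm diameter, z = 17 to 67. Starts on the cork pad under the cover. Seated, the plug is in the pot's mouth, flange on the rim, origin 43 mm above the pot's
- cover: white plastic dust cover, about 0.07 kg, resting loose on the shaker lid's flange, the knob up through its 27 mm hole; origin at the centre of its plate's underside (17 mm above the shaker lid's origin when nested), z up. Plate 83 mm diameter, z = 0 to 4 mm; skirt down to -4; raised round collar 44 mm diameter, z = 4 to 24. Knob stands 26 mm out of it. Rides along when the knob is lifted
- pad: fixed cork pad 120 x 120 x 6 mm, on which the nested lids start; origin at the centre of its underside
- glue: bystander: white glue bottle with a long nozzle, 44 mm in diameter, 128 mm high; origin at the centre of its underside
- dish: bystander: white dish of stones, 84 mm in diameter, 22 mm high; origin at the centre of its underside
- brush: bystander: brush lying on the table, origin near its middle, bristles to its +x
Not all that is in view belongs to the job. What is shaped like the cover but orange, turquoise or yellow is not meant.

How it is judged:
By the outcome, as a careful person would: the job done as asked, in the order asked, and still so for the second after the job is handed in, while the arm keeps its last pose, push and grip.
It also fails if it takes over 61 s, if anything falls off the work surface, if the arm or the gripper's body presses on something with over 40 N, if the wrist force passes 120 N, or if a joint passes its speed limit or range.

ROBOT

A 6-joint arm with a two-finger parallel gripper is mounted at the origin on the work surface. World frame = base frame: x ahead of the robot, y to its left, z up, the work surface at z = 0. Lengths are in m, angles in rad, forces in N, time in s.
With the tool pointing down it reaches from about 0.35 to 1 m from the base axis. Payload 7.1 kg.
Tool frame: the origin (TCP) lies between the finger pads; the fingertips stand 22 mm ahead of it and the grasp point (between the pads) lies 3 mm ahead of it; x points along the fingers, y is the direction in which the jaws open and shut, and the axes are right-handed (so a half turn about x gives the same grasp; the last joint's range is limited). The gripper opens to 85 mm and grips with 20 to 120 N. Pads are 22 mm wide; open, the fingers measure 114 mm over their backs; the gripper's body (76 mm by 85 mm) begins 54 mm behind the grasp point. The pads swing forward as they close: fully open they stand 13 mm farther back than shut.
Start: joints at [-1.3, 0.423, 1.63, -0, 1.089, -0.019], TCP at [0.179, -0.599, 0.228] pointing down, gripper open.
Joint ranges: [-3, 3], [-0.9, 2.11], [0.09, 2.58], [-1.31, 4.45], [0.11, 2.69], [-2.54, 2.54]. Speed limits (rad/s): [2.39, 2.39, 3.01, 3.14, 3.14, 3.14].

INTERFACE

Orientations are given as a rotation vector (axis times angle).
In Python, from rig import manip gives the robot as it stands. The module is installed in compiled form; this text tells all that it offers. Calls block until the motion is done:
- manip.move_to(position, orientation): joint-space move of the TCP to a pose.
- manip.servo_line(position, orientation=None, rate=0.15): straight line of the TCP; orientation=None keeps the orientation; rate is the mean speed in m/s.
- manip.set_joints(angles): joint-space move.
- manip.command_gripper(opening, f_grip=None): finger opening in m; f_grip is the grip in N (None keeps the last); returns when the fingers have stopped.
- manip.hold(seconds).
- manip.solve_ik(position, orientation): joint angles nearest the present ones, or None.
- manip.camera(name): name is "scene" or "top" or "wrist"; returns a dict with "image" (384x512x3 uint8, red, green, blue), "fx", "fy", "cx", "cy" (pixels), "k1" (the pictures are not rectified: a ray, as slopes to the right and down, at radius r is drawn at 1 + k1 r^2 times it, then the intrinsics apply), "cam_to_world" (4x4, takes a point from camera to world coordinates); the wrist camera has in their place "mount" (4x4, takes a point from camera to tool coordinates, whose origin is the TCP and whose axes are the tool frame's). Camera axes: x right, y down, z forward; pixel columns grow to the right and rows downward; lengths in m; the calibration is good to about 2 mm. A picture is of the moment at which its call begins: read the wrist's pose just before it. There is no depth.
A pose or a line that the arm cannot do raises manip.IKError and nothing moves.
- manip.sign_off(): hands the job in, once; it reports no verdict.
Readings, each from a call of its own:
- manip.get_time(): time.
- manip.get_joint_positions(): joint angles.
- manip.get_joint_vel(): joint speeds.
- manip.get_tau(): joint torques, N m.
- manip.get_position(): TCP position.
- manip.get_ee_rot(): TCP orientation.
- manip.get_contact_force(): force on the tool from outside, world axes, zero at the start.
- manip.get_torque(): the same for the moment, N m.
- manip.get_width(): finger opening in m.
Only numpy, scipy, OpenCV 4.12 (cv2) and the standard library are available. Lean on these libraries where they do the work, as an engineer would, in place of code of your own. Each camera call takes 0.05 s, during which the arm holds its last target.

## Working session

There is one attempt and no reset: what is moved stays moved. The work goes in short steps, each a Python script; the robot and the scene stay as the last script left them, time stands still between calls to the robot, and variables do not carry over. Pictures are saved under pics/ and viewed, and the job is handed in when it is done.

```bash
mkdir -p pics; python3 - <<'E'
from rig import manip
import cv2,numpy as np
for n in ["scene","top","wrist"]:
    c=manip.camera(n); cv2.imwrite(f"pics/{n}0.png",c["image"][:,:,::-1])
    print(n,{k:(np.round(v,4).tolist() if k!="image" else 0) for k,v in c.items()})
print(manip.get_time(),manip.get_position(),manip.get_ee_rot(),manip.get_width())
E
```

```text
scene {'image': 0, 'fx': 386.8192, 'fy': 386.8192, 'cx': 260.8165, 'cy': 192.7505, 'k1': -0.0472, 'cam_to_world': [[-0.3135, 0.6799, -0.6629, 1.2827], [0.9495, 0.2122, -0.2313, 0.251], [-0.0166, -0.7019, -0.7121, 0.8162], [0.0, 0.0, 0.0, 1.0]]}
top {'image': 0, 'fx': 460.142, 'fy': 460.142, 'cx': 246.8692, 'cy': 195.2423, 'k1': -0.0525, 'cam_to_world': [[-0.0162, -0.9981, 0.0591, 0.5007], [-0.9998, 0.017, 0.0135, 0.0004], [-0.0145, -0.0589, -0.9982, 1.4951], [0.0, 0.0, 0.0, 1.0]]}
wrist {'image': 0, 'fx': 292.2183, 'fy': 292.2183, 'cx': 254.6842, 'cy': 189.6186, 'k1': -0.0749, 'mount': [[-0.0003, -0.2775, 0.9607, -0.1455], [1.0, -0.0007, 0.0001, -0.0001], [0.0006, 0.9607, 0.2775, -0.0702], [0.0, 0.0, 0.0, 1.0]]}
0.15 [ 0.17849462 -0.59851312  0.22763074] [ 2.06611676  0.30275363 -2.06649725] 0.0851025747790936
```

View pics/scene0.png

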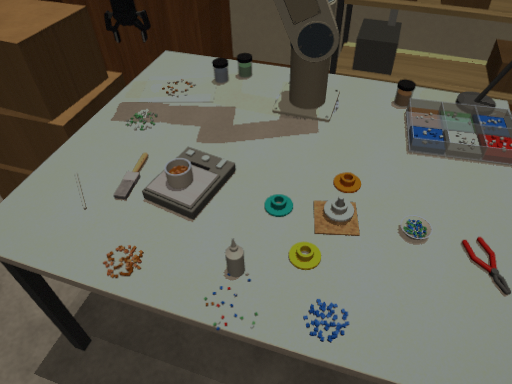

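View pics/top0.png

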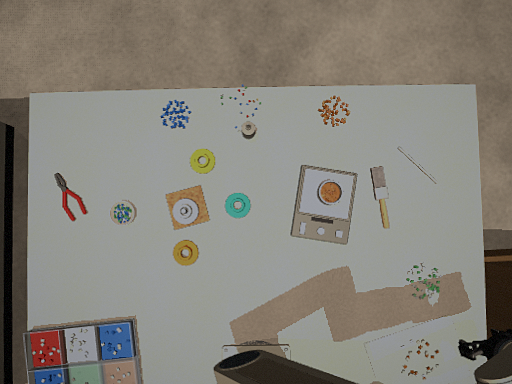

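View pics/wrist0.png

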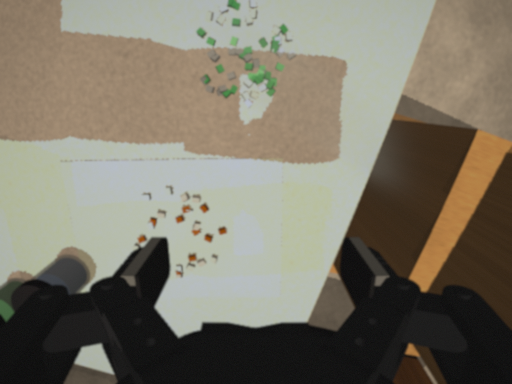

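The target is the white lid on the cork pad, at top px ≈(186,210) and scene px ≈(340,210). The orange, turquoise and yellow rings at (186,252), (237,205) and (202,160) are decoys: wrong colour, no knob and not on the cork. The scale with the pot is at top ≈(325,205). I'll enlarge both areas.

```bash
cat > h.py <<'E'
import numpy as np,cv2
def ray(c,u,v,T=None):
    T=np.array(c["cam_to_world"]) if T is None else T
    xd=np.array([(u-c["cx"])/c["fx"],(v-c["cy"])/c["fy"]])
    x=xd.copy()
    for _ in range(20): x=xd/(1+c["k1"]*(x@x))
    d=T[:3,:3]@np.array([x[0],x[1],1]); return T[:3,3],d
def at(c,u,v,z,T=None):
    o,d=ray(c,u,v,T); return (o+d*(z-o[2])/d[2])
def proj(c,p,T=None):
    T=np.array(c["cam_to_world"]) if T is None else T
    q=T[:3,:3].T@(np.array(p)-T[:3,3]); x=q[:2]/q[2]; x=x*(1+c["k1"]*(x@x))
    return np.array([x[0]*c["fx"]+c["cx"],x[1]*c["fy"]+c["cy"]])
def crop(img,u0,v0,w,h,s,name):
    k=cv2.resize(img[v0:v0+h,u0:u0+w,::-1],None,fx=s,fy=s,interpolation=cv2.INTER_CUBIC)
    for i in range(0,w,10):
        cv2.line(k,(i*s,0),(i*s,6),(0,0,255),1)
        if i%20==0: cv2.putText(k,str(u0+i),(i*s,18),0,.4,(0,0,255),1)
    for i in range(0,h,10):
        cv2.line(k,(0,i*s),(6,i*s),(0,0,255),1)
        if i%20==0: cv2.putText(k,str(v0+i),(8,i*s+4),0,.4,(0,0,255),1)
    cv2.imwrite("pics/"+name,k)
E
python3 - <<'E'
import cv2
from h import *
t=cv2.imread("pics/top0.png")[:,:,::-1]; s=cv2.imread("pics/scene0.png")[:,:,::-1]
crop(t,285,155,75,95,6,"t_scale.png");crop(t,155,175,100,95,6,"t_pad.png")
crop(s,140,140,100,75,8,"s_scale.png");crop(s,300,170,75,70,8,"s_pad.png")
E
```

```text
(no output)
```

View pics/t_scale.png

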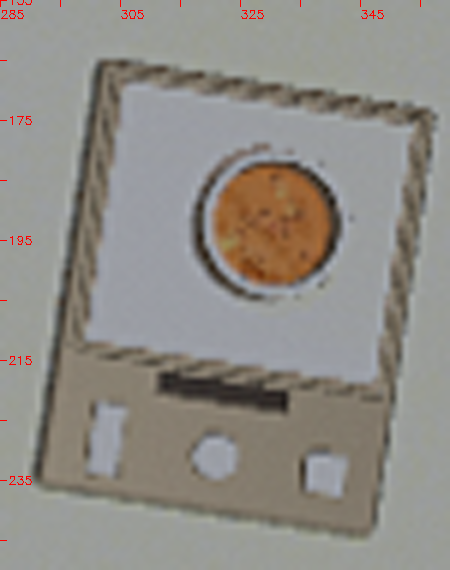

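View pics/t_pad.png

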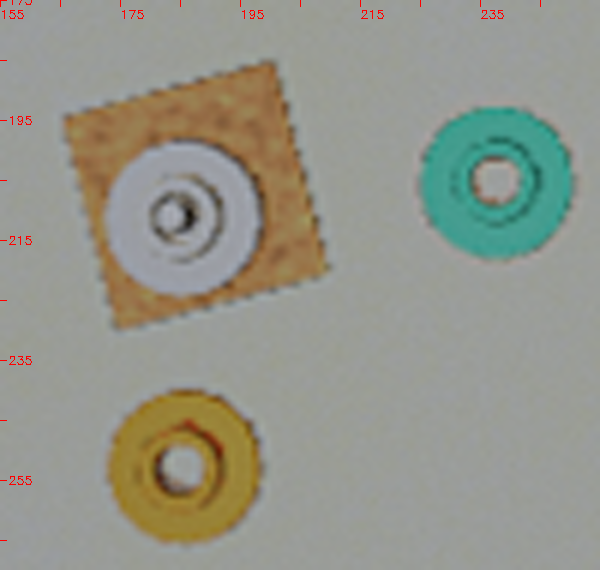

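View pics/s_scale.png

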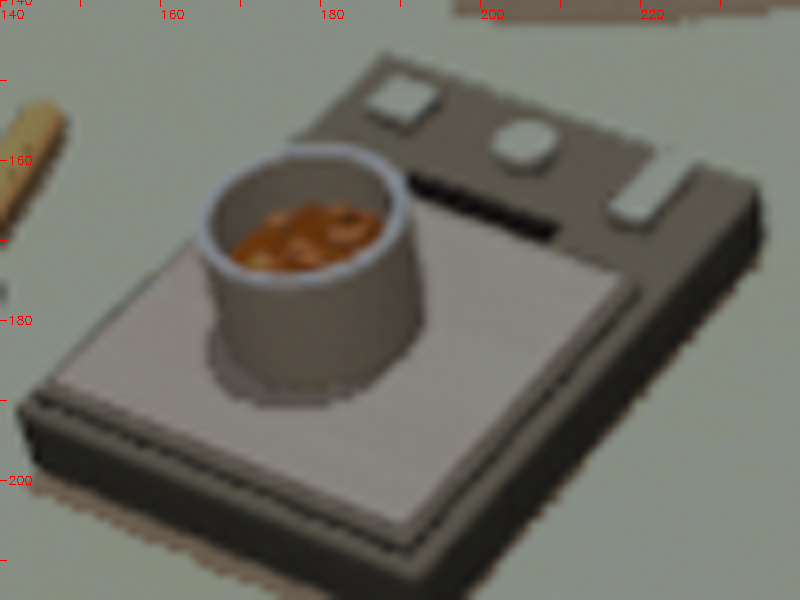

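View pics/s_pad.png

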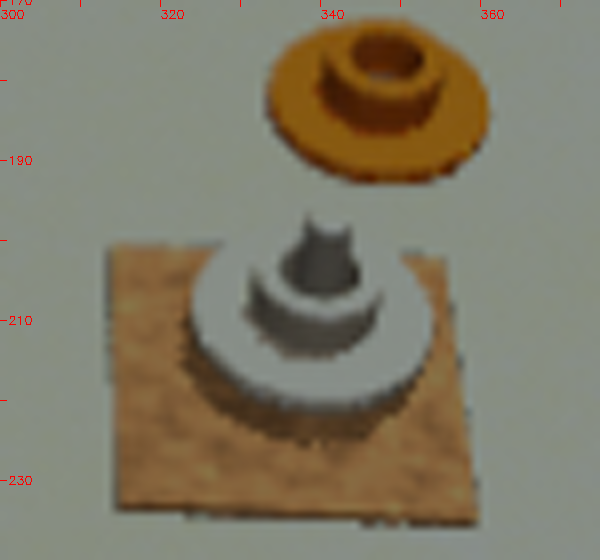

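White lid with a knob, on cork, confirmed. Now the positions.

```bash
python3 - <<'E'
from rig import manip
from h import *
t=manip.camera("top"); s=manip.camera("scene")
T=lambda x,y,u0,v0,k:(x/k+u0-.5+.5/k,y/k+v0-.5+.5/k)
for n,c,p,z in [
 ("bar",t,T(107,439,285,155,6),.047),("bar",s,T(651,189,140,140,8),.047),
 ("round",t,T(215,456,285,155,6),.047),("round",s,T(526,141,140,140,8),.047),
 ("square",t,T(325,474,285,155,6),.047),("square",s,T(402,97,140,140,8),.047),
 ("pot",t,T(275,223,285,155,6),.103),("pot",s,T(304,213,140,140,8),.103),
 ("plate",t,T(184,218,155,175,6),.027),("plate",s,T(312,312,300,170,8),.027),
 ("collar",t,T(187,217,155,175,6),.047),("collar",s,T(319,276,300,170,8),.047),
 ("knob",t,T(176,214,155,175,6),.073),("knob",s,T(328,224,300,170,8),.073),
 ("padc",t,T((65+275+328+117)/4,(117+62+268+328)/4,155,175,6),.006)]:
    print(n,np.round(at(c,*p,z),4))
for n,p in [("sc_cornerTL",(100,62)),("TR",(433,112)),("BL",(38,485)),("BR",(372,535))]:
    print(n,np.round(at(t,*T(*p,285,155,6),.045),4))
p=manip.get_position();print(p, manip.get_time())
E
```

```text
bar [ 0.4814 -0.1526  0.047 ]
bar [ 0.4832 -0.1537  0.047 ]
round [ 0.4715 -0.2089  0.047 ]
round [ 0.4714 -0.2108  0.047 ]
square [ 0.4611 -0.2662  0.047 ]
square [ 0.4612 -0.2686  0.047 ]
pot [ 0.5895 -0.234   0.103 ]
pot [ 0.5891 -0.2359  0.103 ]
plate [0.5408 0.2182 0.027 ]
plate [0.5423 0.2177 0.027 ]
collar [0.5407 0.2137 0.047 ]
collar [0.5441 0.2178 0.047 ]
knob [0.5417 0.2156 0.073 ]
knob [0.5448 0.2176 0.073 ]
padc [0.5544 0.2146 0.006 ]
sc_cornerTL [ 0.6799 -0.1537  0.045 ]
TR [ 0.6504 -0.3288  0.045 ]
BL [ 0.4579 -0.1162  0.045 ]
BR [ 0.4288 -0.2903  0.045 ]
[ 0.17855385 -0.59867465  0.22785971] 0.25
```

```bash
cat >> h.py <<'E'
from scipy.spatial.transform import Rotation as Ro
def down(a):
    R=np.array([[0,np.cos(a),np.sin(a)],[0,np.sin(a),-np.cos(a)],[-1,0,0]]); return Ro.from_matrix(R).as_rotvec()
E
python3 - <<'E'
from rig import manip
from h import *
R=Ro.from_rotvec(manip.get_ee_rot()).as_matrix(); print(R.round(3))
a0=np.arctan2(R[1,1],R[0,1]); print("a0",a0,"q1",-1.3)
off=a0+1.3
p=[.4715,-.2098,.11]
rv=down(np.arctan2(p[1],p[0])+off)
q=manip.solve_ik(p,rv);print(q)
manip.command_gripper(0.0); print(manip.get_time(),manip.get_width())
manip.move_to([.4715,-.2098,.16],rv); print(manip.get_time(),manip.get_position(),manip.get_contact_force())
P=manip.get_position();E=manip.get_ee_rot();c=manip.camera("wrist");
cv2.imwrite("pics/w1.png",c["image"][:,:,::-1]); np.savez("w1.npz",P=P,E=E)
E
```

```text
[[-0.     0.286 -0.958]
 [ 0.001 -0.958 -0.286]
 [-1.    -0.001 -0.   ]]
a0 -1.2810416268528657 q1 -1.3
[-4.41718100e-01  4.42859341e-01  1.94674532e+00 -4.44089210e-16
  7.51987996e-01 -4.20193025e-02]
1.0167 7.839674814651001e-05
2.8083 [ 0.47157108 -0.21064221  0.16020071] [-0.55961759 -0.17504783  0.38844771]
```

View pics/w1.png

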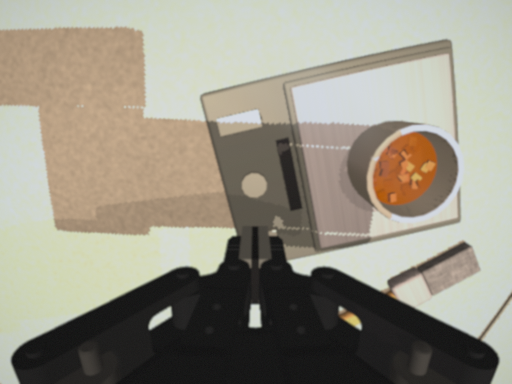

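Wrist view: round key at (255,186), bar key at (240,122), pot mouth at about (414,173). I'll cross-check these, then press the keys.

```bash
cat >> h.py <<'E'
def wT(c,P,E):
    T=np.eye(4);T[:3,:3]=Ro.from_rotvec(E).as_matrix();T[:3,3]=P
    return T@np.array(c["mount"])
E
python3 - <<'E'
from rig import manip
from h import *
d=np.load("w1.npz");P=d["P"];E=d["E"]
c=manip.camera("wrist")
T=wT(c,P,E)
for n,uv,z in [("round",(255,186),.047),("bar",(240,122),.047),("pot",(415,172.5),.103)]:
    print(n,at(c,*uv,z,T).round(4))
rv=manip.get_ee_rot()
def press(x,y):
    manip.servo_line([x,y,.074],rv,rate=.12)
    f0=manip.get_contact_force()[2]
    z=.070; log=[]
    while z>.0605:
        manip.servo_line([x,y,z],rv,rate=.05)
        f=manip.get_contact_force()[2]-f0
        log.append((round(z,4),round(manip.get_position()[2],4),round(f,2)))
        if f>7: break
        z-=.001
    manip.hold(.15)
    log.append(("hold",round(manip.get_position()[2],4),round(manip.get_contact_force()[2]-f0,2)))
    print(log)
    manip.servo_line([x,y,.080],rv,rate=.1)
    print(manip.get_time(),manip.get_contact_force().round(2))
press(.4715,-.2098)
E
```

```text
round [ 0.4712 -0.2116  0.047 ]
bar [ 0.4818 -0.1535  0.047 ]
pot [ 0.5883 -0.2334  0.103 ]
[(0.07, np.float64(0.0703), np.float64(0.07)), (0.069, np.float64(0.0691), np.float64(0.96)), (0.068, np.float64(0.068), np.float64(-0.22)), (0.067, np.float64(0.0669), np.float64(0.54)), (0.066, np.float64(0.0659), np.float64(-0.1)), (0.065, np.float64(0.0649), np.float64(0.47)), (0.064, np.float64(0.0639), np.float64(-0.73)), (0.063, np.float64(0.0629), np.float64(-0.74)), (0.062, np.float64(0.0619), np.float64(0.36)), (0.061, np.float64(0.0609), np.float64(0.08)), ('hold', np.float64(0.061), np.float64(-0.1))]
6.7667 [ 0.32 -0.61  0.01]
```

No contact at the expected height, so I'll look again before pressing deeper.

```bash
python3 - <<'E'
from rig import manip
from h import *
rv=manip.get_ee_rot()
manip.servo_line([.4715,-.2098,.062],rv,rate=.12)
P=manip.get_position();E=manip.get_ee_rot();c=manip.camera("wrist");s=manip.camera("scene")
T=wT(c,P,E)
R=Ro.from_rotvec(E).as_matrix()
for d in (0,.003,.01,.016,.022): print(d,proj(c,P+R[:,0]*d,T).round(1),proj(s,P+R[:,0]*d).round(1))
print(P,manip.get_width(),manip.get_contact_force().round(2),manip.get_time())
crop(c["image"],190,150,130,110,6,"w2.png");crop(s["image"],150,90,100,75,8,"s2.png")
E
```

```text
0 [255.3 239.4] [205.3 153.6]
0.003 [255.3 237. ] [205.4 154.3]
0.01 [255.2 231.8] [205.7 156.1]
0.016 [255.2 227.6] [205.9 157.6]
0.022 [255.2 223.7] [206.1 159.1]
[ 0.47059951 -0.20937678  0.06110472] -5.6429346939669754e-05 [-0.65  0.16 -0.16] 7.1667
```

View pics/w2.png

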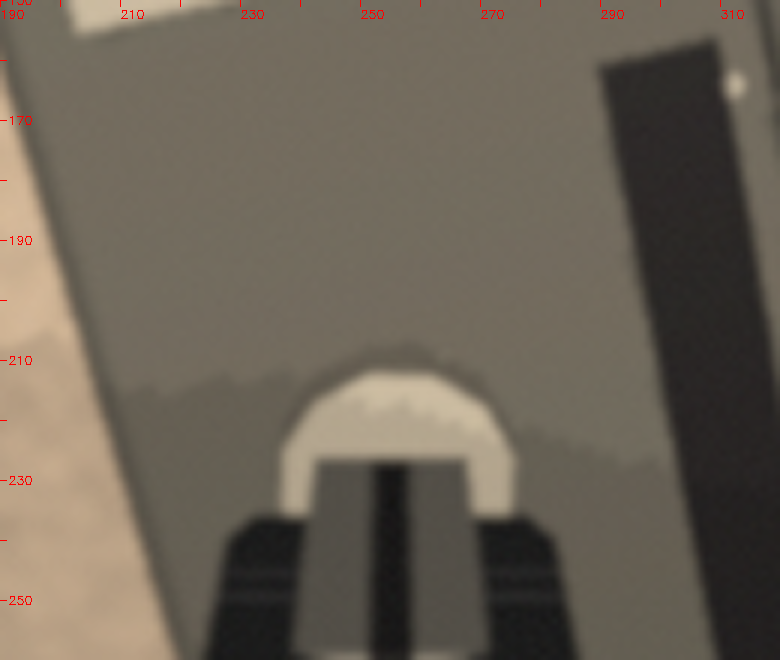

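View pics/s2.png

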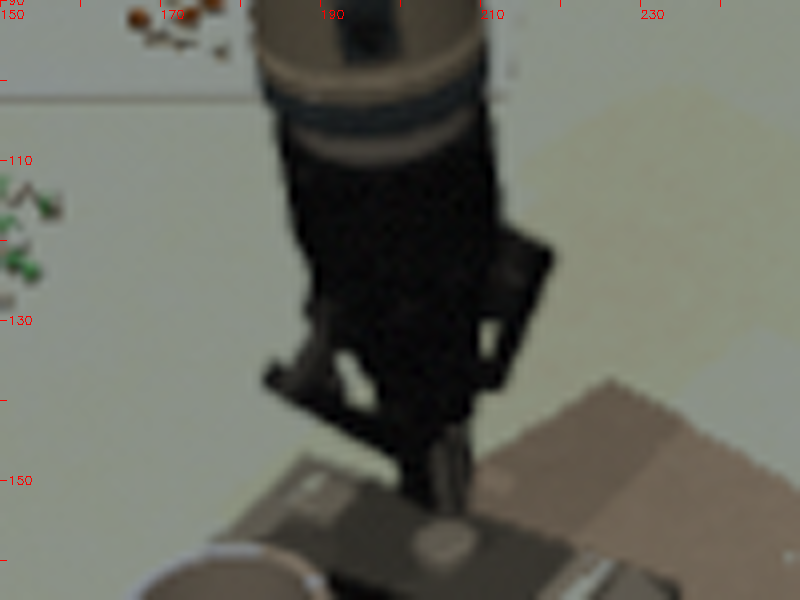

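The tips are visibly still above the key. The actual tips sit shorter than nominal, so I'll keep descending under force watch.

```bash
python3 - <<'E'
from rig import manip
from h import *
rv=manip.get_ee_rot();x,y=.4715,-.2098
f0=manip.get_contact_force()[2]
z=.060; log=[]
while z>.038:
    manip.servo_line([x,y,z],rv,rate=.05)
    f=manip.get_contact_force()[2]-f0
    log.append((round(float(z),4),round(float(manip.get_position()[2]),4),round(float(f),2)))
    if f>6.5: break
    z-=.001
manip.hold(.15)
print(log,manip.get_position()[2],manip.get_contact_force()[2]-f0,manip.get_time())
E
```

```text
[(0.06, 0.0601, 0.46), (0.059, 0.059, -0.12), (0.058, 0.058, -0.11), (0.057, 0.0569, 0.81), (0.056, 0.056, 0.51), (0.055, 0.0549, 0.06), (0.054, 0.0539, 0.48), (0.053, 0.053, 0.56), (0.052, 0.0519, -0.28), (0.051, 0.0509, -0.08), (0.05, 0.0499, 0.77), (0.049, 0.0489, 0.43), (0.048, 0.0479, 0.19), (0.047, 0.0469, 0.02), (0.046, 0.0459, -0.72), (0.045, 0.0449, 0.82), (0.044, 0.044, 0.99), (0.043, 0.0431, 2.4), (0.042, 0.042, 2.44), (0.041, 0.041, 3.27), (0.04, 0.04, 3.84), (0.039, 0.039, 4.5)] 0.03904087438026595 4.914127872251831 12.8167
```

```bash
python3 - <<'E'
from rig import manip
from h import *
rv=manip.get_ee_rot();x,y=.4715,-.2098
log=[];z=.0383
while z>.0355:
    manip.servo_line([x,y,z],rv,rate=.05)
    f=manip.get_contact_force()
    log.append((z,manip.get_position()[2].round(4),f[2].round(2)))
    if f[2]>7:break
    z-=.0007
manip.hold(.1)
print(log,manip.get_contact_force(),manip.get_time())
P=manip.get_position();E=manip.get_ee_rot();c=manip.camera("wrist");s=manip.camera("scene");
crop(c["image"],190,150,130,110,6,"w3.png");crop(s["image"],150,90,100,75,8,"s3.png")
manip.servo_line([x,y,.055],rv,rate=.1)
c=manip.camera("wrist");crop(c["image"],190,150,130,110,6,"w4.png")
print(manip.get_time())
E
```

```text
[(0.0383, np.float64(0.0388), np.float64(10.36))] [-1.17872927  1.17489403 11.48149813] 13.1667
13.6333
```

View pics/w3.png

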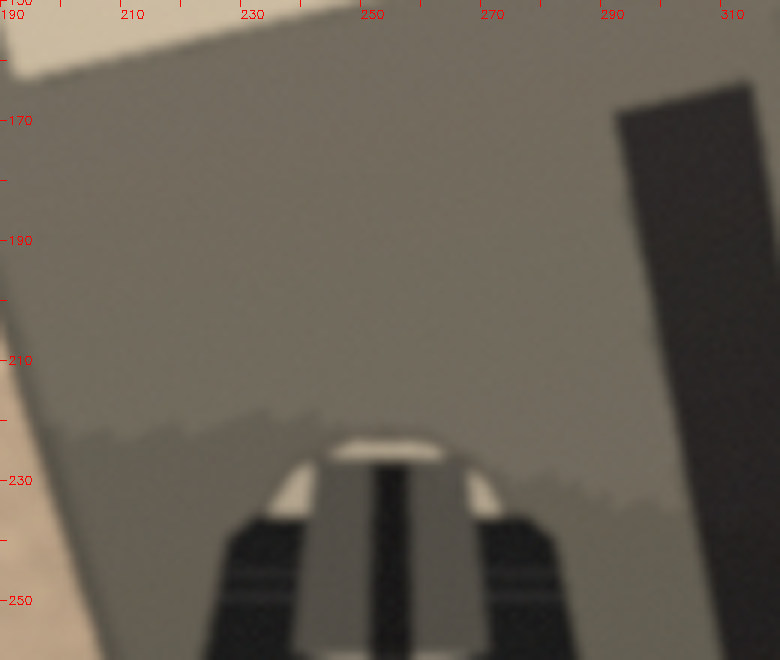

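View pics/s3.png

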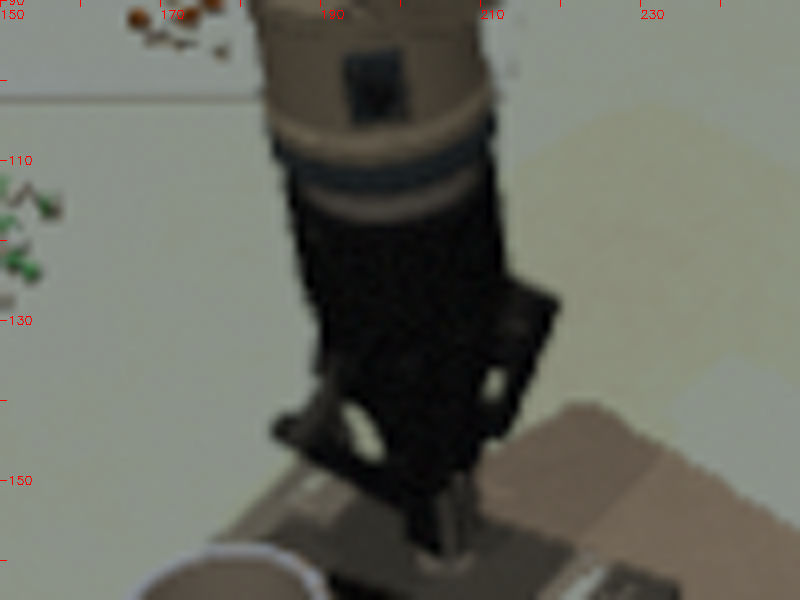

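```bash
python3 - <<'E'
from rig import manip
from h import *
c=manip.camera("wrist")
M=np.array(c["mount"])
for d in (-.0032,.01,.022):
  for z in (-.011,0,.011): print(d,z,[proj(c,[d,yy,z],M).round(1).tolist() for yy in (-.01,.0,.01)])
E
```

```text
-0.0032 -0.011 [[236.2, 223.0], [255.3, 223.0], [274.3, 223.0]]
-0.0032 0 [[236.6, 242.0], [255.3, 242.0], [273.9, 242.0]]
-0.0032 0.011 [[237.0, 260.2], [255.3, 260.2], [273.5, 260.2]]
0.01 -0.011 [[237.6, 214.0], [255.2, 214.0], [272.8, 214.0]]
0.01 0 [[238.0, 231.8], [255.2, 231.8], [272.5, 231.8]]
0.01 0.011 [[238.3, 248.9], [255.2, 248.9], [272.2, 248.8]]
0.022 -0.011 [[238.7, 206.9], [255.2, 206.9], [271.7, 206.9]]
0.022 0 [[239.0, 223.7], [255.2, 223.7], [271.4, 223.7]]
0.022 0.011 [[239.3, 239.9], [255.2, 239.9], [271.1, 239.9]]
```

View pics/w4.png

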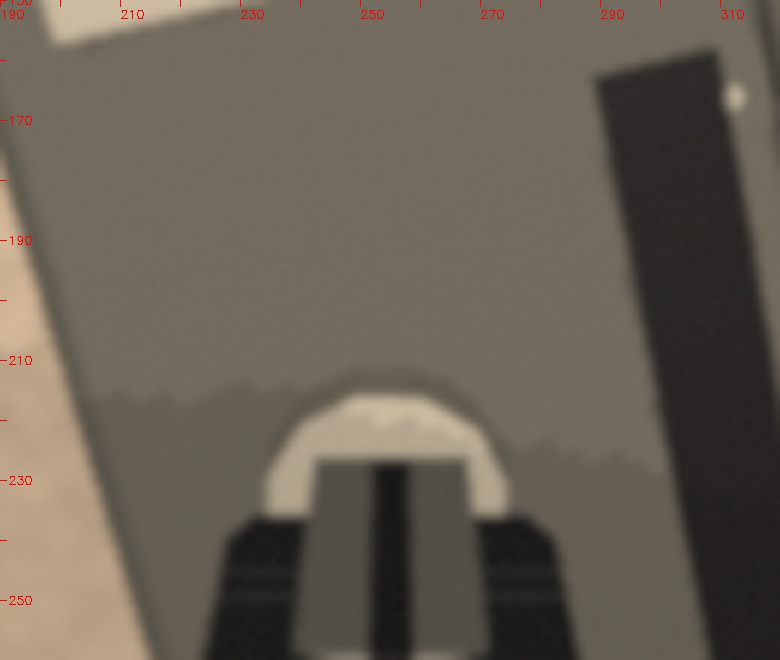

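Measured: the shut fingertips are about 3 mm behind the TCP (full press at TCP z=0.0388 with the key top at 42 mm). That disagrees with the stated 22 mm ahead, but the wrist view agrees with the measurement. Next the square and bar keys.

```bash
python3 - <<'E'
from rig import manip
from h import *
rv=manip.get_ee_rot()
def press(x,y):
    manip.servo_line([x,y,.058],rv,rate=.15)
    manip.servo_line([x,y,.050],rv,rate=.1)
    f0=manip.get_contact_force()[2]; log=[]
    for z in (.0415,.0395,.0388,.0383,.0378,.0372,.0366):
        manip.servo_line([x,y,z],rv,rate=.05)
        f=manip.get_contact_force()[2]-f0
        log.append((z,round(float(manip.get_position()[2]),4),round(float(f),2)))
        if f>8: break
    manip.hold(.15)
    print(log,round(float(manip.get_contact_force()[2]-f0),2))
    manip.servo_line([x,y,.058],rv,rate=.12); print(manip.get_time())
manip.servo_line([.4715,-.2098,.058],rv,rate=.1)
press(.4611,-.2674)
press(.482,-.1531)
E
```

```text
[(0.0415, 0.0414, 2.66), (0.0395, 0.0397, 4.11), (0.0388, 0.039, 4.5), (0.0383, 0.0389, 10.21)] 9.68
16.2583
[(0.0415, 0.0415, 1.77), (0.0395, 0.0397, 3.17), (0.0388, 0.039, 3.6), (0.0383, 0.0388, 9.76)] 9.21
18.9667
```

All three keys bottomed, each with a sharp force rise at the same height. Now I'll hover over the lids.

```bash
python3 - <<'E'
from rig import manip
from h import *
p=np.array([.542,.2168])
rv=down(np.arctan2(p[1],p[0])+.02)
manip.servo_line([.482,-.1531,.14],rate=.25)
manip.move_to([p[0],p[1],.14],rv)
manip.command_gripper(.06)
manip.hold(.1)
P=manip.get_position();E=manip.get_ee_rot();c=manip.camera("wrist")
print(P,manip.get_time(),manip.get_width())
np.savez("w5.npz",P=P,E=E); cv2.imwrite("pics/w5.png",cv2.resize(c["image"][:,:,::-1],(768,576),interpolation=cv2.INTER_CUBIC))
E
```

```text
[0.54200872 0.21682176 0.14003   ] 21.5917 0.05989734104976135
```

View pics/w5.png

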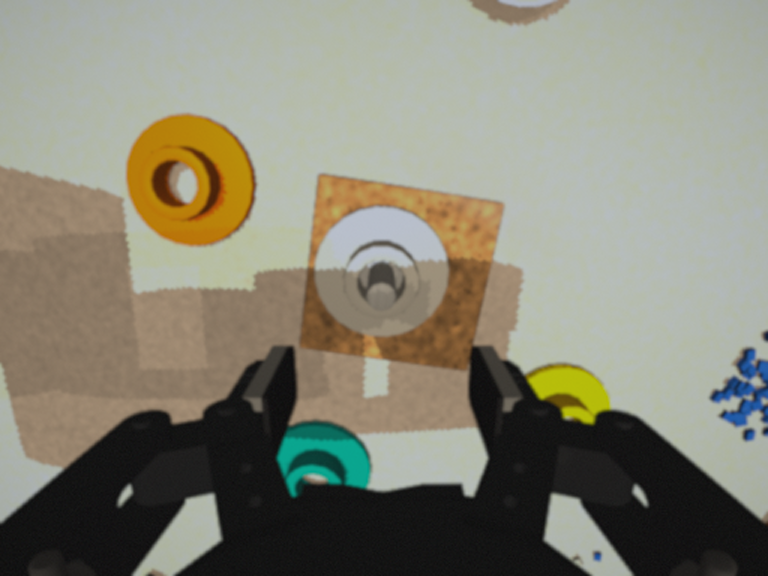

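Wrist view: knob top at (380,296)/1.5, plate centre at (382,270)/1.5, over the cork. The jaws are clear on both sides.

```bash
python3 - <<'E'
from rig import manip
from h import *
d=np.load("w5.npz");P=d["P"];E=d["E"];c=manip.camera("wrist");T=wT(c,P,E)
k=at(c,253.2,197.2,.073,T);pl=at(c,254.5,179.8,.027,T);print(k,pl)
x,y=(k[:2]+pl[:2])/2*.6+np.array([.5427,.2172])*.4
print(x,y)
manip.servo_line([x,y,.075],rate=.15); print(manip.get_contact_force().round(2))
for z in (.060,.048):
    manip.servo_line([x,y,z],rate=.08); print(manip.get_contact_force().round(2))
c=manip.camera("wrist");cv2.imwrite("pics/w6.png",cv2.resize(c["image"][:,:,::-1],(768,576),interpolation=cv2.INTER_CUBIC))
s=manip.camera("scene");crop(s["image"],290,130,100,75,8,"s6.png")
print(manip.get_time())
E
```

```text
[0.53945766 0.21915551 0.073     ] [0.53954324 0.22141819 0.027     ]
0.5407802694070467 0.21905210957584392
[ 0.24 -0.94 -0.34]
[ 0.75 -0.07  0.58]
[-0.95  0.6   0.01]
22.9583
```

View pics/w6.png

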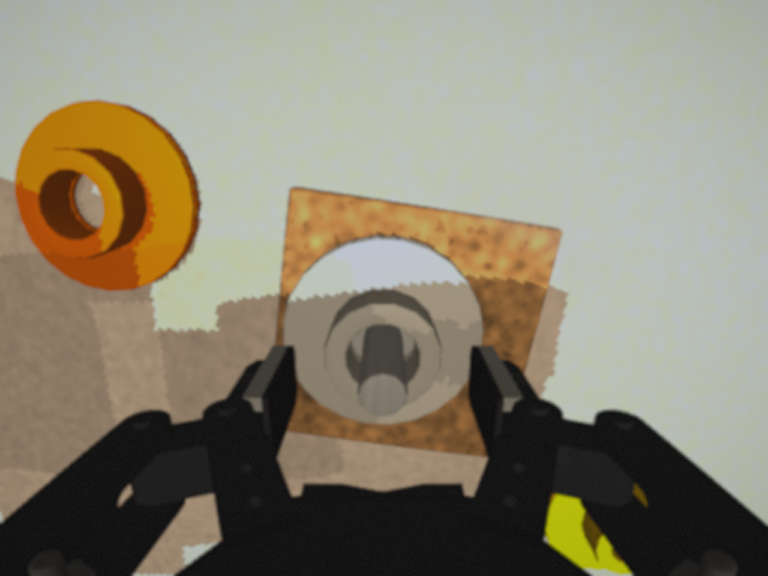

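View pics/s6.png

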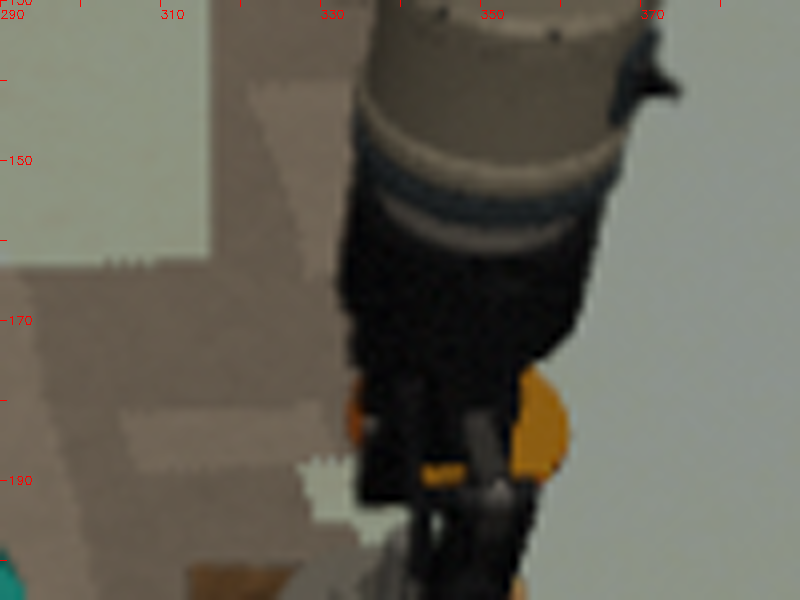

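```bash
python3 - <<'E'
from rig import manip
from h import *
c=manip.camera("wrist");P=manip.get_position();E=manip.get_ee_rot();T=wT(c,P,E);print(P)
k=at(c,254.7,260,.073,T);print(k, proj(c,[P[0],P[1],.073],T)*1.5)
R=Ro.from_rotvec(E).as_matrix();print("offset tool",R.T@(k-P))
manip.command_gripper(0.02); print(manip.get_time(),manip.get_width(),manip.get_contact_force().round(2))
c=manip.camera("wrist");cv2.imwrite("pics/w7.png",cv2.resize(c["image"][:,:,::-1],(768,576),interpolation=cv2.INTER_CUBIC))
E
```

```text
[0.54088211 0.21910478 0.04806566]
[0.53992691 0.22060712 0.073     ] [382.99950072 395.00664882]
offset tool [-0.02493441 -0.00029011 -0.00175551]
23.475 0.019907137705140094 [ 0.09 -0.31 -0.71]
```

View pics/w7.png

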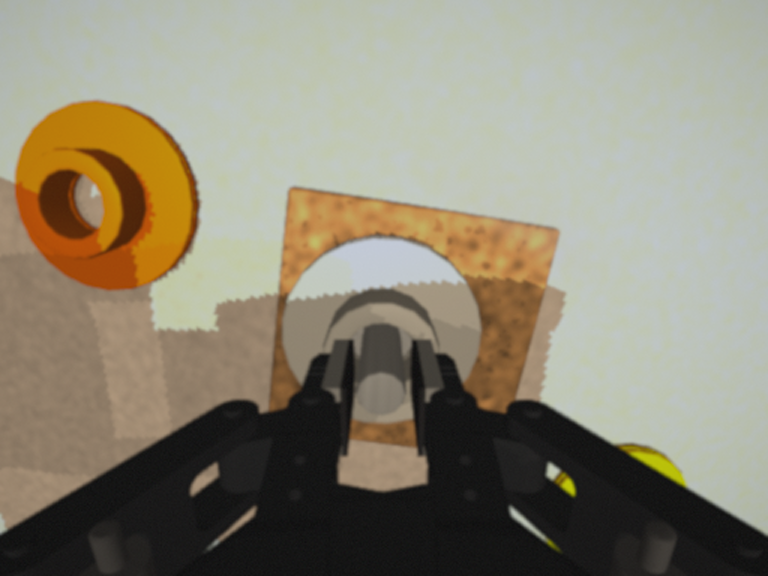

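The knob sits centred between the pads. I'll close and lift.

```bash
python3 - <<'E'
from rig import manip
from h import *
manip.command_gripper(0.0,f_grip=60); print(manip.get_time(),manip.get_width(),manip.get_contact_force().round(2))
P=manip.get_position(); print(P)
manip.servo_line([P[0],P[1],P[2]+.03],rate=.06); manip.hold(.2); print(manip.get_width(),manip.get_contact_force().round(2))
manip.servo_line([P[0],P[1],.22],rate=.2);manip.hold(.2)
print(manip.get_width(),manip.get_contact_force().round(2),manip.get_position(),manip.get_time())
c=manip.camera("wrist");cv2.imwrite("pics/w8.png",cv2.resize(c["image"][:,:,::-1],(768,576),interpolation=cv2.INTER_CUBIC))
s=manip.camera("scene");crop(s["image"],280,100,120,90,6,"s8.png")
E
```

```text
23.7417 0.014172038308534248 [-2.36 -1.65  4.57]
[0.54060254 0.21894099 0.04816426]
0.014305545148886711 [ 0.37  0.36 -1.82]
0.013736031519599746 [-0.03  0.22 -1.89] [0.53984912 0.21864938 0.21844984] 25.65
```

View pics/w8.png

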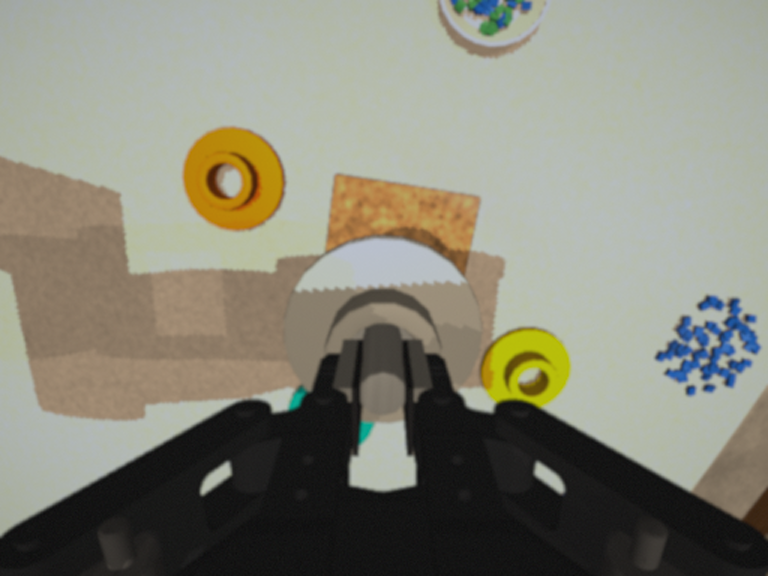

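View pics/s8.png

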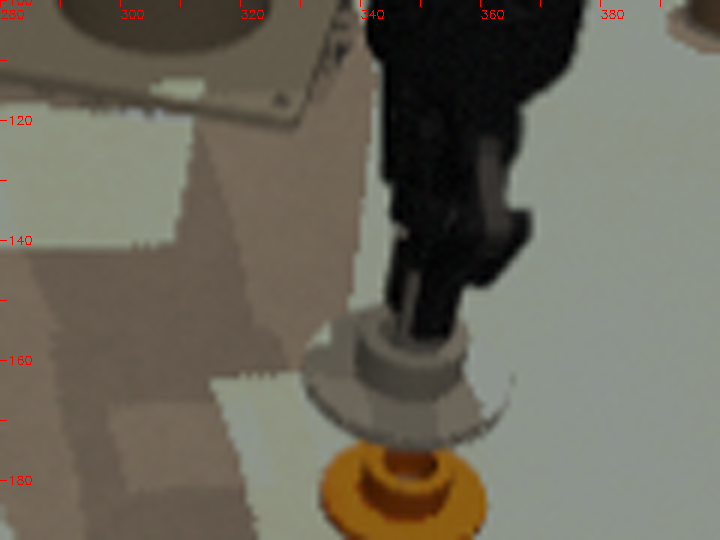

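Both lids are lifted (≈1.9 N) and level, and the knob has not slipped. I'll carry them over the pot.

```bash
python3 - <<'E'
from rig import manip
from h import *
x,y=.5886,-.2355
rv=down(np.arctan2(y,x)+.02)
manip.move_to([x,y,.215],rv); manip.hold(.1)
manip.servo_line([x,y,.165],rv,rate=.1); manip.hold(.3)
P=manip.get_position();E=manip.get_ee_rot()
print(P,manip.get_width(),manip.get_contact_force().round(2),manip.get_time())
np.savez("w9.npz",P=P,E=E)
c=manip.camera("wrist");t=manip.camera("top");s=manip.camera("scene")
cv2.imwrite("pics/w9.png",cv2.resize(c["image"][:,:,::-1],(768,576),interpolation=cv2.INTER_CUBIC))
crop(t["image"],280,130,90,90,6,"t9.png");crop(s["image"],130,110,100,75,8,"s9.png")
E
```

```text
[ 0.5889213  -0.23566252  0.16564415] 0.013639010088712353 [-0.23 -0.05 -2.08] 28.475
```

View pics/w9.png

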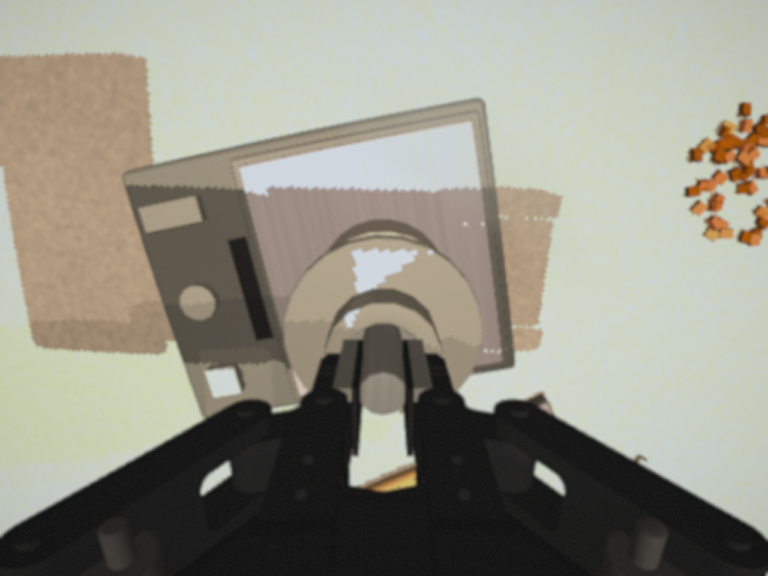

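View pics/t9.png

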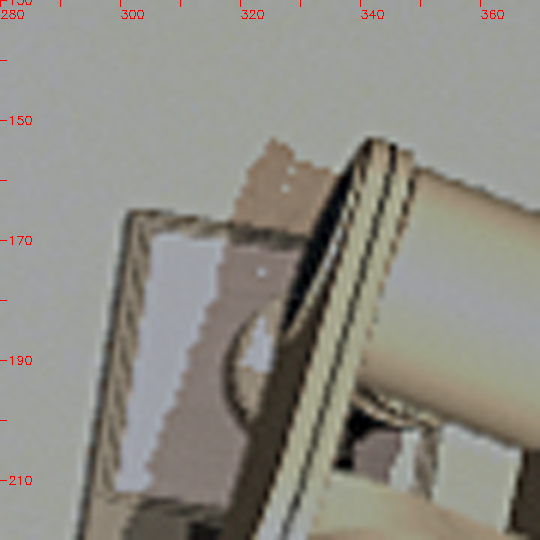

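View pics/s9.png

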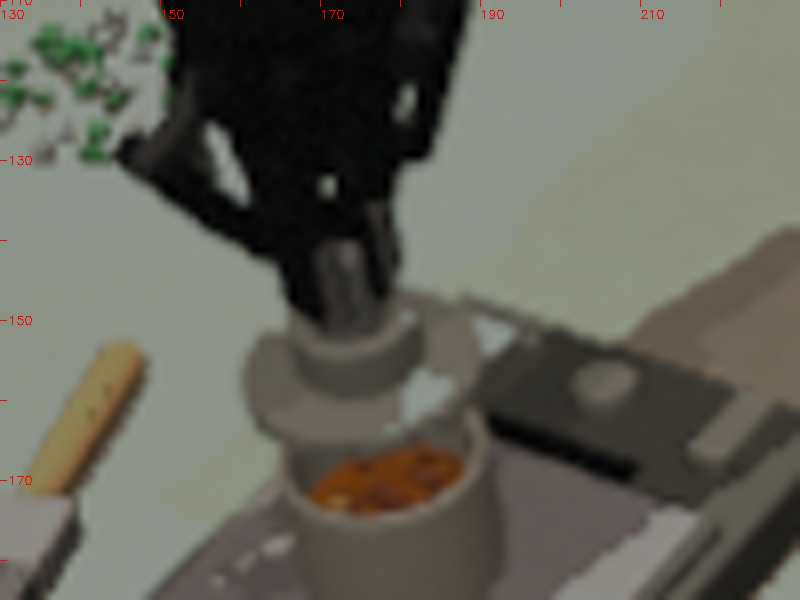

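Pot rim arc visible behind the plate in the wrist view. I'll overlay the predicted circles to fit both centres.

```bash
cat > ov.py <<'E'
from rig import manip
from h import *
d=np.load("w9.npz");P=d["P"];E=d["E"]
c=manip.camera("wrist");s=manip.camera("scene");Tw=wT(c,P,E)
import sys
lx,ly,px,py=map(float,sys.argv[1:5])
def circ(img,cam,T,k,u0,v0,x,y,z,r,col):
    pts=[(proj(cam,[x+r*np.cos(a),y+r*np.sin(a),z],T)-[u0,v0]+.5)*k-.5 for a in np.linspace(0,6.283,90)]
    cv2.polylines(img,[np.int32(pts)],True,col,1)
a=cv2.imread("pics/w9.png");b=cv2.imread("pics/s9.png")
zb=P[2]-.0482
for img,cam,T,k,u0,v0 in ((a,c,Tw,1.5,0,0),(b,s,None,8,130,110)):
    circ(img,cam,T,k,u0,v0,lx,ly,zb+.027,.0415,(255,0,0))
    circ(img,cam,T,k,u0,v0,lx,ly,zb+.047,.022,(255,0,0))
    circ(img,cam,T,k,u0,v0,lx,ly,zb+.073,.008,(255,0,0))
    circ(img,cam,T,k,u0,v0,px,py,.103,.0375,(0,255,0))
    circ(img,cam,T,k,u0,v0,px,py,.103,.0325,(0,255,0))
cv2.imwrite("pics/ow.png",cv2.resize(a[190:430,240:520],None,fx=2.5,fy=2.5));cv2.imwrite("pics/os.png",b)
E
python3 ov.py .5895 -.2345 .589 -.2348
```

```text
(no output)
```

View pics/ow.png

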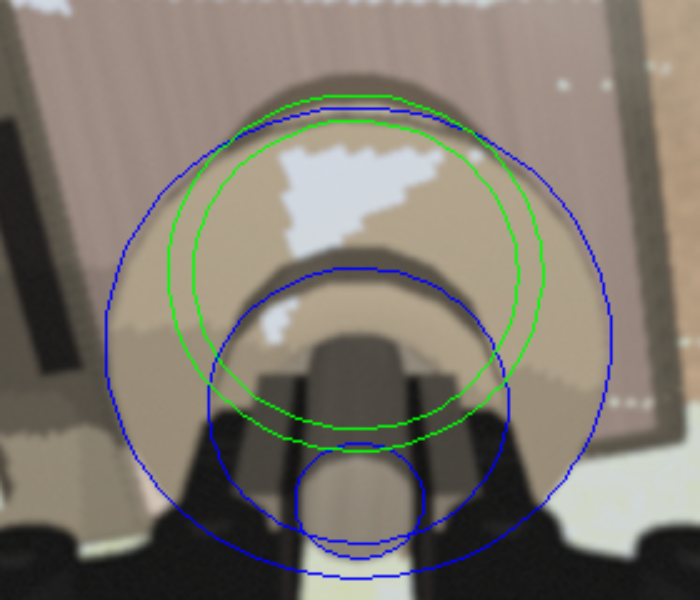

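View pics/os.png

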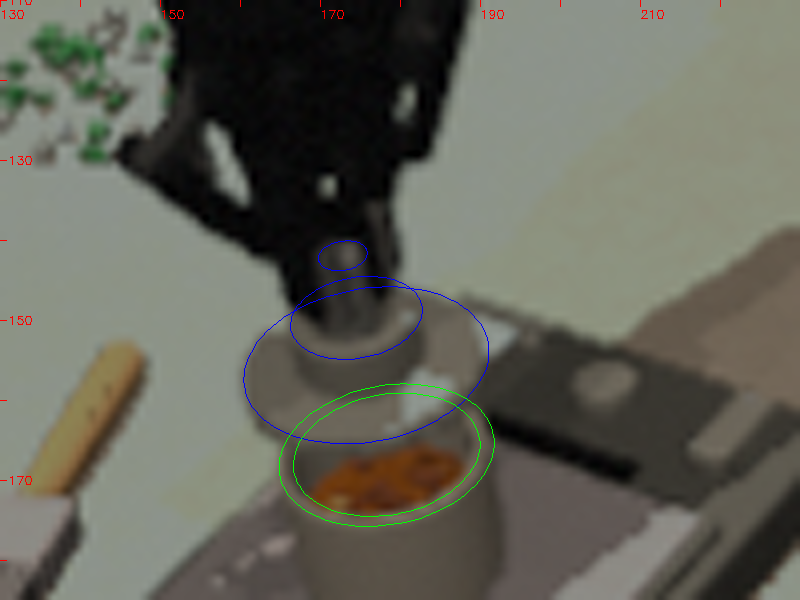

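The overlays agree in both views to about 1 mm, with the same small wrist-camera bias on lid and pot. That is inside the 2.5 mm clearance, so I'll lower with force watching.

```bash
python3 - <<'E'
from rig import manip
from h import *
x,y=.5888,-.2357; log=[]
f0=manip.get_contact_force()[2]
manip.servo_line([x,y,.148],rate=.06);log.append((manip.get_position()[2].round(4),manip.get_contact_force().round(1).tolist()))
z=.145
while z>.1305:
    manip.servo_line([x,y,z],rate=.04);f=manip.get_contact_force();log.append((manip.get_position()[2].round(4),f.round(1).tolist()))
    if f[2]-f0>4 or np.hypot(f[0],f[1])>5:break
    z-= .002 if z>.138 else .001
manip.hold(.1)
print(*log,sep="\n");print(manip.get_contact_force(),manip.get_position(),manip.get_width(),manip.get_time())
c=manip.camera("wrist");s=manip.camera("scene")
cv2.imwrite("pics/w10.png",cv2.resize(c["image"][:,:,::-1],(768,576),interpolation=cv2.INTER_CUBIC));crop(s["image"],130,110,100,75,8,"s10.png")
E
```

```text
(np.float64(0.1472), [-0.1, 0.1, -2.0])
(np.float64(0.1449), [0.2, 0.1, -2.1])
(np.float64(0.1429), [0.5, 0.2, -2.4])
(np.float64(0.1409), [0.3, 0.1, -2.7])
(np.float64(0.1388), [-0.4, 0.5, -2.8])
(np.float64(0.1368), [-0.1, -0.5, -2.6])
(np.float64(0.1359), [-0.8, -0.5, -2.6])
(np.float64(0.135), [-0.0, 0.8, -2.6])
(np.float64(0.1339), [0.0, 0.2, -2.6])
(np.float64(0.1332), [-0.3, -0.5, -0.8])
(np.float64(0.1331), [-3.5, 1.8, 7.4])
[-2.56193277  1.01549304  7.01806897] [ 0.58896035 -0.2357538   0.13311749] 0.013450630668769883 31.7583
```

View pics/s10.png

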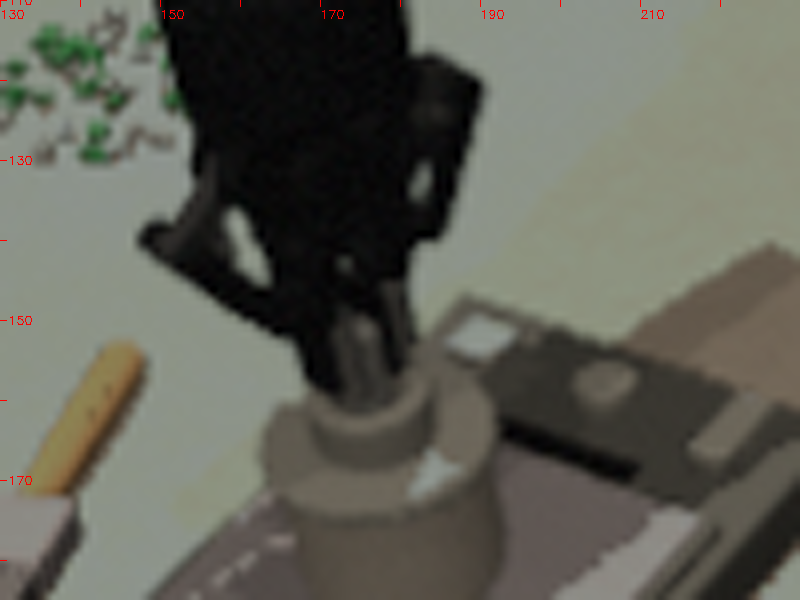

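View pics/w10.png

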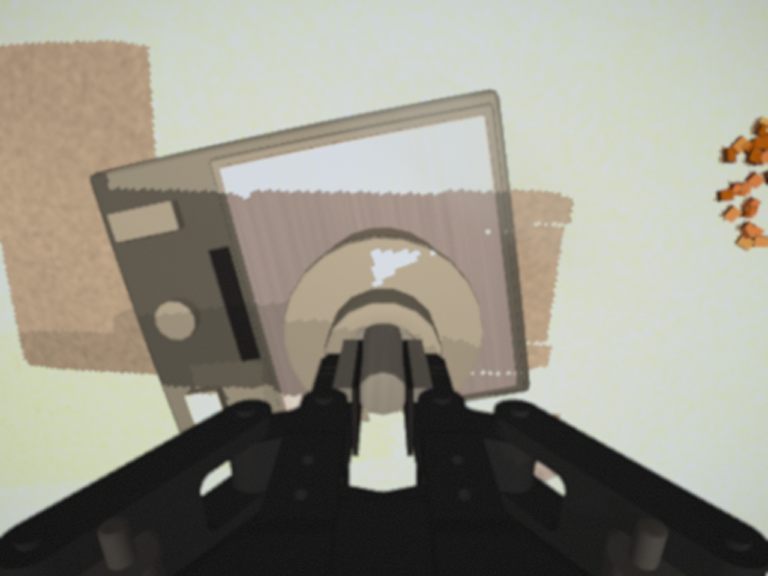

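Seated: contact came at TCP z=0.1331 (predicted 0.1332), and the views show the plate down on the rim. I'll relax the push and release gently.

```bash
python3 - <<'E'
from rig import manip
from h import *
x,y=.5888,-.2357
for z in (.1322,.1328,.1332):
    manip.servo_line([x,y,z],rate=.04);f=manip.get_contact_force();print(z,f.round(1))
    if f[2]<1.5:break
manip.command_gripper(.022,f_grip=20);print(manip.get_width(),manip.get_contact_force().round(1),manip.get_position())
manip.command_gripper(.066);manip.hold(.1)
P=manip.get_position();E=manip.get_ee_rot();np.savez("w11.npz",P=P,E=E)
print(P,manip.get_width(),manip.get_contact_force().round(1),manip.get_time())
c=manip.camera("wrist");s=manip.camera("scene")
cv2.imwrite("pics/w11.png",cv2.resize(c["image"][:,:,::-1],(768,576),interpolation=cv2.INTER_CUBIC));crop(s["image"],130,110,100,75,8,"s11.png")
E
```

```text
0.1322 [-3.8  1.5  6.4]
0.1328 [-2. -0.  5.]
0.1332 [-0.4 -0.3  2.1]
0.022012634831928585 [ 0.1  0.5 -0.4] [ 0.58882741 -0.23571985  0.13302669]
[ 0.58878369 -0.23572097  0.13321188] 0.06565364172988912 [-0.7 -0.3  0. ] 33.45
```

View pics/s11.png

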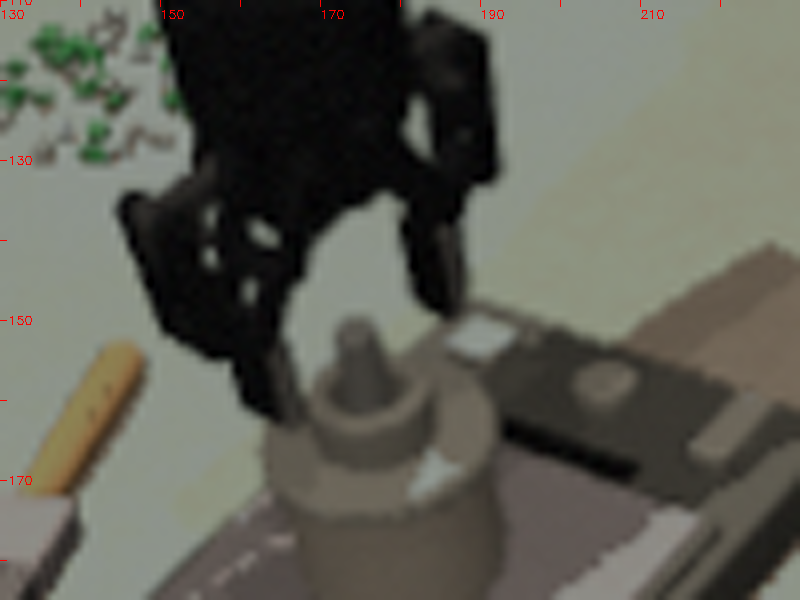

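View pics/w11.png

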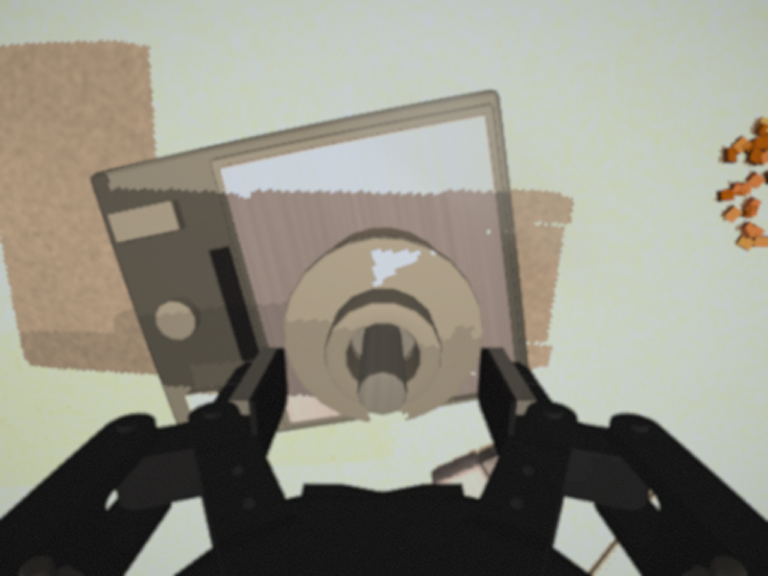

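Released cleanly; the lids stay put and the knob is centred in the collar. Now down around the collar.

```bash
python3 - <<'E'
from rig import manip
from h import *
x,y=.5888,-.2357
for z in (.120,.114,.110):
    manip.servo_line([x,y,z],rate=.06);f=manip.get_contact_force();print(manip.get_position()[2].round(4),f.round(1))
    if abs(f[2])>3: break
manip.command_gripper(.050);manip.hold(.05)
print(manip.get_position(),manip.get_width(),manip.get_contact_force().round(1),manip.get_time())
c=manip.camera("wrist");s=manip.camera("scene")
cv2.imwrite("pics/w12.png",cv2.resize(c["image"][:,:,::-1],(768,576),interpolation=cv2.INTER_CUBIC));crop(s["image"],130,110,100,75,8,"s12.png")
E
```

```text
0.1192 [ 0.7 -0.2  0.2]
0.1135 [ 1.  -0.7  0.7]
0.1098 [-0.1 -1.   0.2]
[ 0.58885427 -0.23573769  0.11008882] 0.04991290050063263 [-0.2  0.  -0.1] 34.775
```

View pics/s12.png

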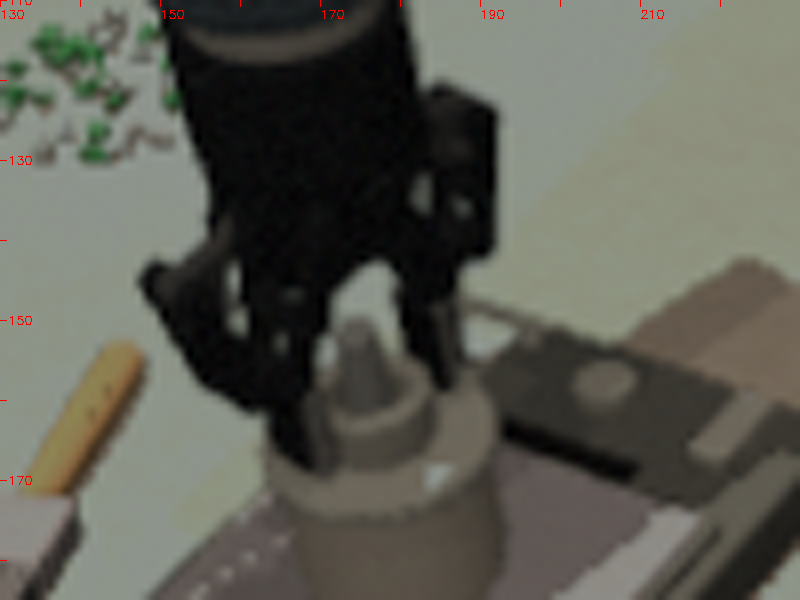

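View pics/w12.png

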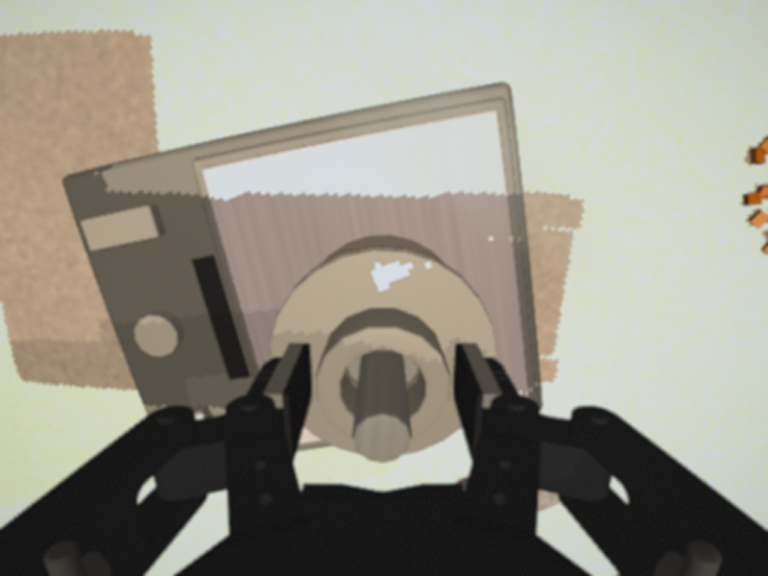

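The collar is centred between the pads and the tips are clear of the plate. I'll grip and lift slowly, watching side forces.

```bash
python3 - <<'E'
from rig import manip
from h import *
x,y=.5888,-.2357
manip.command_gripper(.046);print(manip.get_width())
manip.command_gripper(.036,f_grip=30);manip.hold(.2);P=manip.get_position()
print(P,manip.get_width(),manip.get_contact_force().round(1),manip.get_time())
z=.110
for z in (.114,.122,.135):
    manip.servo_line([x,y,z],rate=.04);print(manip.get_position().round(4),manip.get_contact_force().round(1),manip.get_width())
s=manip.camera("scene");crop(s["image"],130,110,100,75,8,"s13.png");print(manip.get_time())
c=manip.camera("wrist");cv2.imwrite("pics/w13.png",cv2.resize(c["image"][:,:,::-1],(768,576),interpolation=cv2.INTER_CUBIC))
E
```

```text
0.04627138293218631
[ 0.58897272 -0.23575899  0.11031495] 0.04322743384914087 [-0.8  0.7  4. ] 35.5083
[ 0.5887 -0.2357  0.1139] [ 0.8  0.4 -0.3] 0.0430013216881801
[ 0.589  -0.2358  0.1224] [ 1.2  0.3 -1.3] 0.042853758262519644
[ 0.589  -0.2358  0.1354] [-0.1 -0.6 -0.3] 0.042950594841606675
36.6333
```

View pics/s13.png

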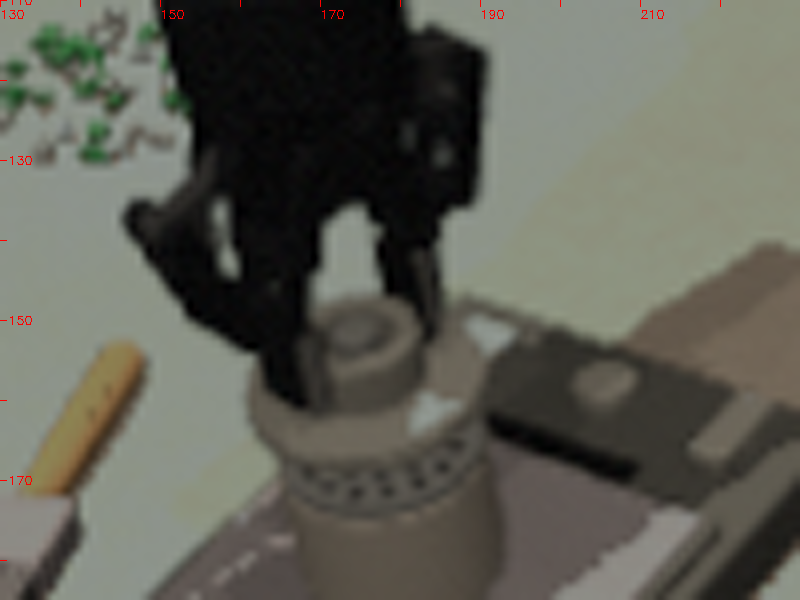

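View pics/w13.png

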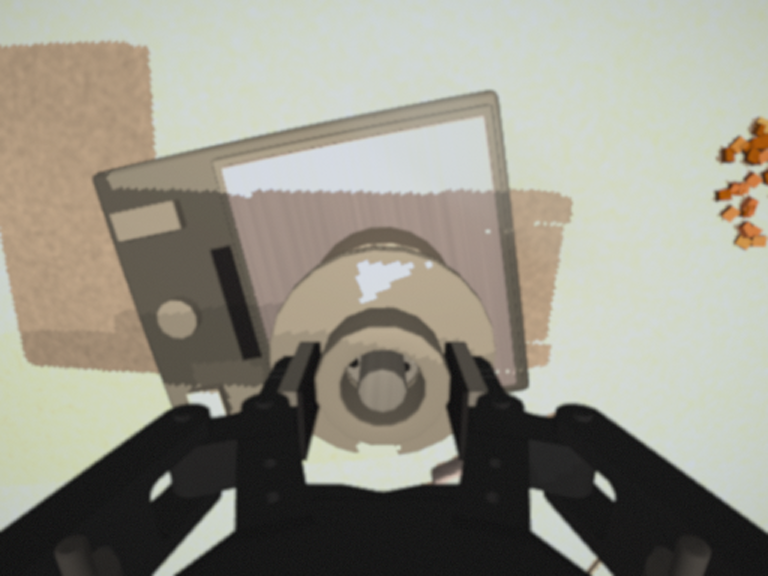

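The cover rises alone: the perforated lid is seated on the pot and the knob is centred in the hole. I'll continue up.

```bash
python3 - <<'E'
from rig import manip
from h import *
x,y=.5888,-.2357
for z,r in ((.175,.06),(.265,.1)):
    manip.servo_line([x,y,z],rate=r);print(manip.get_position().round(4),manip.get_contact_force().round(1),manip.get_width())
manip.hold(.4)
s=manip.camera("scene");cv2.imwrite("pics/s14f.png",s["image"][:,:,::-1]);crop(s["image"],130,90,100,100,6,"s14.png");print(manip.get_time())
c=manip.camera("wrist");cv2.imwrite("pics/w14.png",c["image"][:,:,::-1])
E
```

```text
[ 0.5886 -0.2356  0.1749] [-0.4 -0.2 -0.9] 0.04311133448552796
[ 0.5883 -0.2355  0.2642] [-0.5  0.7 -1.1] 0.04287616135731028
39.0
```

View pics/s14.png

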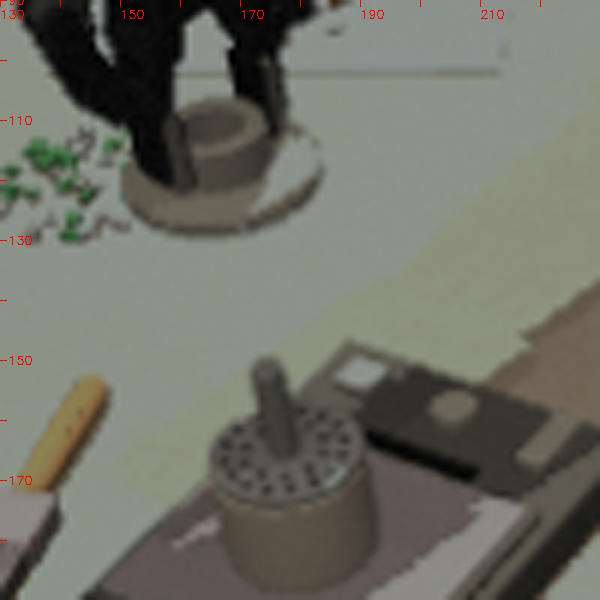

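View pics/s14f.png

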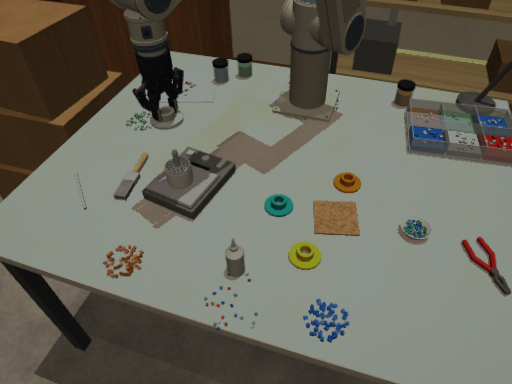

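View pics/w14.png

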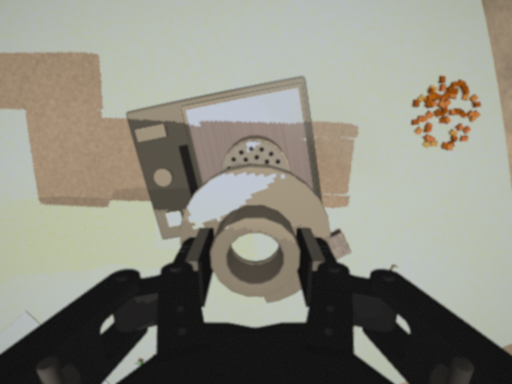

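The shaker lid is seated with its knob standing at scene (175,165). The cover is held level at (165,117), well above the knob. The glue, dish and brush are where they started. Handing in.

```bash
python3 - <<'E'
from rig import manip
manip.sign_off(); print(manip.get_time(),manip.get_width(),manip.get_position())
E
```

```text
the job is handed in; nothing more can be done
the job is handed in; nothing more can be done
```

The job is done and handed in at about 39 s of the 61 s allowed; no verdict was reported.

- **Keys:** I pressed round, then square, then bar, one at a time. Each gave a steady spring rise to about 4–5 N and then a sharp jump to about 10 N at the same height, which I take as fully down.
- **Lids onto the pot:** I lifted both lids together by the knob and lowered them until contact came at 133.1 mm, against a predicted 133.2 mm. I eased the push to about 2 N before opening the jaws, so they were not dropped.
- **Cover:** I gripped the collar and lifted it alone. The last pictures show the perforated lid seated and the cover level. By my height estimate, the cover's underside is about 10 cm above the top of the knob. In the scene pictures the pot, glue bottle, dish and brush look unmoved.

**What disagreed:**
- The shut fingertips turned out to be about 3 mm behind the TCP, not 22 mm ahead as stated. My first press of the round key therefore stopped short without touching it. I found the real offset by descending with the force reading and used it from then on.
- The wrist camera read about 2 mm off the two fixed cameras, so I lined up the lid and pot by comparing them within the same view.

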